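# Wind the tilt stage on one division

### The job

Take the hand crank off its parking peg and seat it fully home on the square of the goniometer's worm shaft, feeling for the flats rather than forcing it. Wind it clockwise, without wrenching the shaft, until the tilt stage has moved on by one division, from the 15 degree line to the 30 degree line. Leave the crank home on the shaft, do not touch the tilting stage itself, and leave the other things on the bench alone.

Things in the scene. Friction and masses are not known exactly. Their poses are not given: they have to be found in the camera images.
- goniometer: Bench goniometer, fixed: white base plate 190 x 420 mm (x -50..140, y -115..305) on feet, top 28 mm; origin on the bench under the worm shaft, z up. Along its y: black backlight (y -103..-67), grey gear housing with worm tower and graduated drum, sample platform, blue camera. All but the pointer (171 mm) and shaft is under 165 mm high. x points from the tower to the drum.
- shaft_seat (a point): Centre of the steel flange (40 mm across, 155 mm above the bench) at the foot of the worm shaft's upright square: 14 mm across flats, 22 mm tall, top edges chamfered 1.3 mm. Axes are the goniometer's: the square's own angle is wherever it was left and is not measured. The shaft turns with 0.15 N m friction; 4 degrees of tilt per turn (90:1), clockwise from above raises the tilt.
- tilt (a joint): Tilt of stage and drum in rad, 0 level; starts within 0.5 degree of the 15 degree line (0.262); 30 degrees is 0.524. White drum (116 mm across, axis 105 mm high along y, 50 mm in x from the shaft) has long black lines every 15 degrees, short ones every 5, a red zero line; a red pointer on top. As tilt grows the drum's top and lines move to +x. Only the worm can move it.
- platform: The tilting stage: graduated drum and, carried on it, an aluminium sample platform 94 x 100 mm with a clipped glass slide; platform centre 50 mm in x, 120 mm in y from the shaft and 105 mm high, its +x edge tilted down. Origin on the tilt axis 50 mm in x from the shaft, axes tilting with it. Not to be touched.
- park: Parking peg, fixed: dark steel disc 72 mm across and 12 mm high, with a round peg 10 mm across and 20 mm tall that the crank's socket stands over. Origin under its centre.
- crank: Loose balanced hand crank, 0.3 kg, standing on the disc. Origin at the centre of the hub's lower end, z up the hub, x along the arm to the handle. Hub 30 mm round, 34 mm high, open below: square socket 15 mm wide, 24 mm deep, sides along x and y. Goes on in any of four quarter turns, flats within about 4 degrees; home when the hub's end meets the flange. Arm z 25..33 mm, 18 mm wide; counterweight at x -42.
- crank_grip (a point): On the crank's axis, 55 mm above the hub's lower end: where to hold it for lifting and fitting, across the dark square boss (20 x 20 mm, sides along the crank's x and y, from 34 to 65 mm above the hub's lower end). Axes are the crank's.
- crank_handle (a point): On the axis of the black turning handle, a free-spinning grip 22 mm across, 45 mm long (34 to 79 mm above the hub's lower end), 60 mm along the crank's x from its axis; the point is 59 mm above the hub's lower end. Axes are the crank's.
- vial_rack: Bystander: blue rack of small vials, 75 x 125 x 46 mm, origin under its centre.
- amber_bottle: Bystander: amber bottle 70 mm across, 140 mm tall, origin under its centre.
- solvent_bottle: Bystander: clear bottle with blue cap, 86 mm across, 180 mm tall, origin under its centre.
- slide_box: Bystander: green slide box with white lid, 84 x 34 x 32 mm, origin under its centre.
- tweezers: Bystander: steel tweezers 130 mm long, lying flat, origin under the middle.
- tip_box: Bystander: grey and clear box 85 x 122 x 56 mm, origin under its centre.
- screwdriver: Bystander: small screwdriver 160 mm long, lying along its x, origin under its middle.
Mind the look-alikes: they are no part of the job. What is meant by the crank is not pink, and is the larger of those in its own colour.

How it is judged (in metres and radians):
On the way, in this order (a step that is already met when the one before it is completed fails the run):
1. the crank stands fully home on the worm shaft's square, before the stage has been turned on (z of crank in the frame of shaft_seat below 0.003 m and horizontal distance between crank and shaft_seat below 0.004 m and angle between crank's own z axis and vertical below 0.12 rad and value of joint tilt below 0.33 rad), for 0.2 s.
2. the crank, still on the shaft, has wound the stage to the 30 degree line (value of joint tilt between 0.5061 and 0.5411 rad and horizontal distance between crank and shaft_seat below 0.006 m), for 0.2 s.
At the end, for the whole second after the job is handed in: The tilt stage rests at the 30 degree line within 1 degree (0.506 to 0.541 rad), and the crank is left fully home on the worm shaft (hub within 3 mm of the flange, within 4 mm of its axis, upright within 7 degrees), still and released (value of joint tilt between 0.5061 and 0.5411 rad and z of crank in the frame of shaft_seat below 0.003 m and horizontal distance between crank and shaft_seat below 0.004 m and angle between crank's own z axis and vertical below 0.12 rad and linear speed of crank below 0.02 m/s and velocity of joint tilt below 0.005 rad/s); the robot touches nothing.
It fails at once if the crank is forced onto a square it does not fit: pressed on with more than 40 N while not yet home (contact force between crank and goniometer above 40 N and z of crank in the frame of shaft_seat above 0.004 m).
It fails at once if the crank wrenches the worm shaft with more than 70 N (contact force between crank and goniometer above 70 N).
It fails at once if the tilting stage (drum or sample platform) is touched (over 1 N) (contact force between any of the fingers, the arm, crank and platform above 1 N).
It fails at once if another thing on the bench is moved by more than 20 mm (distance of any of vial_rack, amber_bottle, solvent_bottle, slide_box, tweezers, tip_box, screwdriver from where it was at the start of the episode above 0.02 m).
It also fails if it takes over 72 s, if anything falls off the work surface, if the arm or the gripper's body presses on something with over 40 N, if the wrist force passes 120 N, or if a joint passes its speed limit or range.

### The arm

A 6-joint arm with a two-finger parallel gripper is mounted at the origin on the work surface. World frame = base frame: x ahead of the robot, y to its left, z up, the work surface at z = 0. Lengths are in mm, angles in rad, forces in N, time in s.
With the tool pointing down it reaches from about 300 to 775 mm from the base axis. Payload 14.6 kg.
Tool frame: the origin (TCP) lies at the very end of the fingers, on their centre line; the grasp point (between the pads) lies 19 mm behind it; z points along the fingers, y is the line along which they close (so a half turn about z gives the same grasp; the last joint's range is limited). The gripper opens to 94 mm and grips with 3 to 60 N. Pads are 16 mm wide; open, the fingers measure 119 mm over their backs; the gripper's body (75 mm by 177 mm) begins 78 mm behind the grasp point.
Start: joints at [-1.193, 0.3, 1.521, -0, 1.321, -0.067], TCP at [236.644, -496.476, 205.446] pointing down, gripper open.
Joint ranges: [-3.03, 3.03], [-0.79, 2.21], [0.23, 2.52], [-1.04, 4.18], [0, 3.07], [-2.55, 2.55]. Speed limits (rad/s): [2.22, 2.22, 2.57, 3.14, 3.14, 3.14].

### API

Orientations are given as [roll, pitch, yaw] about the fixed x, y, z axes, in that order (R = Rz(yaw) Ry(pitch) Rx(roll)).
In Python, from cell import manip, camera, get_calibration gives the robot as it stands. The module is installed in compiled form; this text tells all that it offers.
- The arm moves only by the tool jog_arm, never from a script. Its argument "plan" is one flat list of numbers, 6 for each row, row after row: the shift along the world's x, y, z in m, then the turn, a rotation vector about the world's x, y, z in degrees. A call has 1 to 20 rows; each row is the pose to reach, as a shift and turn from the pose commanded when the call began; what a row does not reach only later rows make up. A row lasts 1/10 s, in which the tool goes at most 50 mm and 8.59 degrees, less where a joint would pass 70% of its speed; a pose out of reach is approached as far as the arm can. A call with a gripper value outside its range is refused whole. "claw" is the finger opening in m, from 0 to 0.094, set as the call begins (left out, the last holds). The fingers move at their own pace and stop on an object; "force" is the grip in N (left out, the last holds). Time passes only in rows, so rows that repeat a pose let the fingers close. It gives the time, the measured TCP pose, the force, the opening and the grip force at its end, in the units of the state.
- manip.read_state(): the state, without advancing time (a new reading comes with each control period).
- camera(name): name is "side" or "top" or "wrist"; returns (picture, depth): 420x560x3 uint8, red, green, blue; 420x560 float32, mm along the optical axis (not along the pixel's ray), 0 where there is no reading.
- get_calibration(name): a dict with "fx", "fy", "cx", "cy" (pixels), "origin" and "attitude" of the camera in the world. Camera axes: x right, y down, z forward; pixel columns grow to the right and rows downward; lengths in mm; the calibration is good to about 2 mm. The wrist camera is an equidistant fisheye: a pixel r from the principal point sees the ray r / f radians off the axis. A picture is of the moment at which its call begins: read the wrist's pose just before it. get_calibration takes no time and is no camera call; for the wrist camera it gives the pose at the moment of the call.
- manip.sign_off(): hands the job in; it is judged then, once.
The state is a dict: "clock": time; "joints": joint angles; "qd": joint speeds; "effort": joint torques, N m; "eef_pos": TCP position; "eef_rot": TCP orientation; "wrist_force": force on the tool from outside, world axes, zero at the start; "moment": the same for the moment, N m; "finger_gap": finger opening in mm; "finger_force": force on a finger pad.
Only numpy, scipy, OpenCV 4.12 (cv2) and the standard library are available. Lean on these libraries where they do the work, as an engineer would, in place of code of your own. Each camera call takes 0.05 s, during which the arm holds its last target. There are 200 camera calls.

## Working session

There is one attempt and no reset: what is moved stays moved. The work goes in short steps, Python scripts to look and compute and a tool call to move; the robot and the scene stay as the last step left them, time stands still between calls to the robot, and variables do not carry over. Pictures are saved under pics/ and viewed, at most 12 in all, crops included, and the job is handed in when it is done.

Besides the shell and the picture viewer there is one more tool, called after "Emit:" as name(argument=value, ...) on one line, values as JSON. jog_arm: Moves the arm, as the interface text tells. Its arguments: {"type":"object","properties":{"plan":{"type":"array"},"claw":{"type":"number"},"force":{"type":"number"}},"required":["plan"]}

```bash
mkdir -p pics; cat > h.py <<'E'
import numpy as np, cv2
from scipy.spatial.transform import Rotation as R
from cell import manip, camera, get_calibration
def save(n,im): cv2.imwrite('pics/'+n+'.png',im[...,::-1])
E
python3 - <<'E'
from h import *
for n in ['side','top']:
    c=get_calibration(n); print(n,c)
    p,d=camera(n); np.savez(n+'0.npz',p=p,d=d); save(n+'0',p)
print(get_calibration('wrist'))
print(manip.read_state())
E
```

```text
side {'fx': 508.7226597316306, 'fy': 508.7226597316306, 'cx': 284.47305432351516, 'cy': 212.68675332753125, 'origin': array([159.35237707, 578.08438065, 989.31333709]), 'attitude': array([-2.37262265,  0.00840171, -2.63783758])}
top {'fx': 379.5118580242966, 'fy': 379.5118580242966, 'cx': 278.7698051981578, 'cy': 209.7216146475503, 'origin': array([ 410.97011312, -183.81849701,  976.35303604]), 'attitude': array([-2.92948727,  0.00627184, -1.61555801])}
{'fx': 325.19226210127806, 'fy': 325.19226210127806, 'cx': 277.5957287350318, 'cy': 204.25400155350616, 'origin': array([ 305.34245751, -464.31241836,  383.83412673]), 'attitude': array([ 2.87559939e+00,  2.11119542e-03, -1.12590999e+00])}
{'clock': 0.1, 'joints': array([-1.19262223e+00,  3.00463932e-01,  1.52152202e+00, -1.28611457e-06,
        1.32069128e+00, -6.65940909e-02]), 'qd': array([-5.80799925e-04, -3.72630572e-04, -1.49800165e-04, -3.34594456e-04,
        5.90989444e-05, -1.68206841e-03]), 'effort': array([ 1.59282823e-03, -5.32639575e+01, -3.53286088e+01,  7.09665706e-02,
        2.34897877e-02, -7.62841250e-05]), 'eef_pos': array([ 236.54943795, -496.27103899,  204.91524231]), 'eef_rot': array([-3.14051039e+00, -7.09304621e-05,  4.44768464e-01]), 'wrist_force': array([ 0.06285849, -0.80120833, -0.30778872]), 'moment': array([ 0.0375983 ,  0.01053314, -0.00428515]), 'finger_force': 0.0, 'finger_gap': 93.76254011936412}
```

View pics/top0.png

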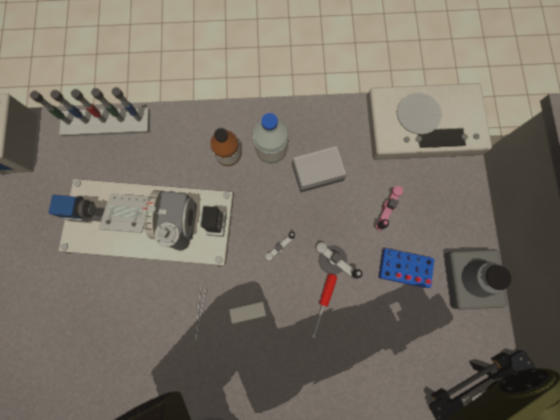

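View pics/side0.png

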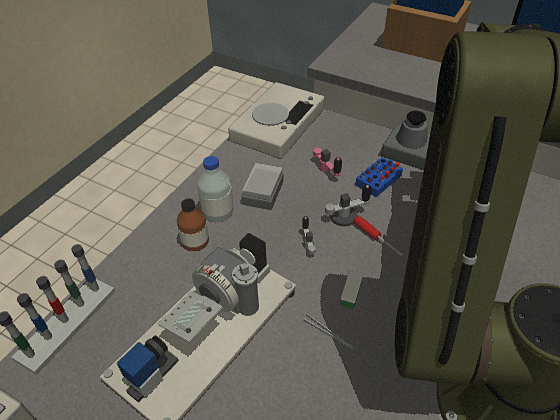

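The top picture shows the crank on its parking disc: boss about (337,257), handle (357,273), counterweight (321,246). A smaller crank lies at (281,246) and a pink one at (390,207). The worm tower is at (169,233) on the white plate. The side picture shows the same crank at (346,205).

```bash
cat >> h.py <<'E'
def world(c,uv,z):
    M=R.from_euler('xyz',c['attitude']).as_matrix()
    uv=np.atleast_2d(uv); r=np.c_[(uv[:,0]-c['cx'])/c['fx'],(uv[:,1]-c['cy'])/c['fy'],np.ones(len(uv))]
    return c['origin']+(r*np.reshape(z,(-1,1)))@M.T
def cloud(c,d):
    v,u=np.mgrid[:420,:560]
    return world(c,np.c_[u.ravel(),v.ravel()],d.ravel()).reshape(420,560,3)
def toheight(c,uv,h):
    a=world(c,uv,np.ones(len(np.atleast_2d(uv)))); o=c['origin']; r=a-o
    return o+r*((h-o[2])/r[:,2:3])
E
python3 - <<'E'
from h import *
c=get_calibration('top'); z=np.load('top0.npz'); P=cloud(c,z['d']); p=z['p']
for n,(u0,u1,v0,v1) in dict(crank=(312,370,232,285),tower=(145,195,210,255)).items():
    Q=P[v0:v1,u0:u1]; print(n); 
    im=cv2.resize(p[v0:v1,u0:u1],None,fx=6,fy=6,interpolation=cv2.INTER_CUBIC); save('c_'+n,im)
    for v in range(v0,v1,3): print(v,*['%4d'%P[v,u,2] for u in range(u0,u1,3)])
# plate extents
S=(abs(P[...,2]-28)<6)&(p.min(2)>110)
S[:, 250:]=0; S[:170]=0;S[270:]=0; S[:,:50]=0
q=P[S][:,:2].astype(np.float32); print(len(q),cv2.minAreaRect(q)); 
for uv in [(337,257),(357,273),(321,246),(169,233),(66,208),(212,218)]: print(uv,P[uv[1],uv[0]])
E
python3 - <<'E'
import cv2,numpy as np
a=cv2.imread('pics/c_crank.png');b=cv2.imread('pics/c_tower.png')
h=max(a.shape[0],b.shape[0]);f=lambda x:cv2.copyMakeBorder(x,0,h-x.shape[0],0,0,0)
cv2.imwrite('pics/m1.png',np.hstack([f(a),f(b)]))
E
```

```text
crank
232   -1    0    0   -1   -4    0  976    0   -2    2   -2   -2   -1   -1   -1    1    0   -1   -1    0
235   -2    0    0    0    0    0    0    1    0   -2   -1    1   -3   -3    0    0   -4   -1   -1    0
238   -1    2    0  976   -2    0   -1   -2    0    0    0   -1   -3   -1    0    1    0    2    2    0
241    2   -2   -1    1   -1   -1   -1    0    0   -1   -2    1   -1    0   -1    1   -2   -2    1   -1
244    1    0   51   53   51    0   -2   -1    0    0    0    0    0    0   -3    3    0   -2    2    0
247    0    1   52   49   50   11    9   11   10    5    2    1    3   -3   -1    0    1   -2    0   -2
250    0    1   53   54   53   46   11   12   12   10   11   -3   -1    0    0    0  976    0   -2   -2
253    2   -1   -2   15   44   44   44   46   75    9    8    0    0    0    2    2    0   -1   -1   -3
256    0   -4   -2   13   16   45   44   77   78   75   10    8    0   -1   -2    0    0   -3    0   -3
259    0    0    3    9   11   18   56   75   73   74    9   13   -3    0    0   -3    0    0   -1   -2
262   -4    1    0   12   10   12   44   46   76   45 
[... 1845 characters left out ...]
7   28
246   27   27   31   28   24   26   27  147  119  113  104   91   76   57   37   28   26
249   29   25   28   26   27   25   27   28   28   28   55   56   47   30   27   29   27
252   28   27   27   29   27   29   29   28   26   28   27   26   28   29   24   26   30
6087 ((603.6661376953125, 152.10458374023438), (420.5727233886719, 190.93734741210938), 82.47025299072266)
(337, 257) [ 484.42454979 -318.94512056   76.97176834]
(357, 273) [ 444.58479046 -359.78272038   91.78493714]
(321, 246) [ 514.88347098 -285.78454295   52.12832212]
(169, 233) [546.8933046   55.76634126 155.06570273]
(66, 208) [620.24568484 301.30028959 128.17613517]
(212, 218) [579.24630105 -35.77811883 138.98739278]
```

View pics/m1.png

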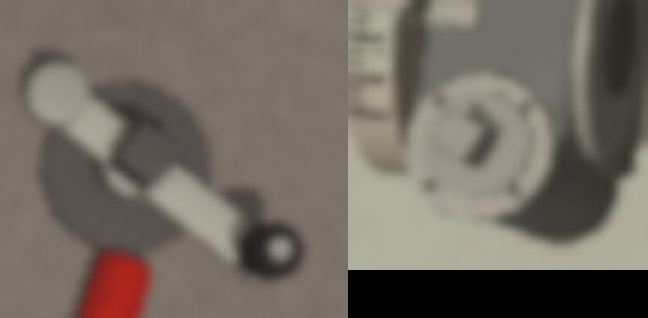

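The crop shows the crank arm running from upper-left counterweight to lower-right handle, and the steel square standing in the flange, turned about 30–45° in the image. I'll look at both from close by with the wrist camera.

Emit:
jog_arm(plan=[0.03, 0.02, 0, 0, 0, 4, 0.07, 0.045, 0, 0, 0, 9, 0.11, 0.07, 0, 0, 0, 14, 0.15, 0.1, 0, 0, 0, 18, 0.185, 0.12, 0, 0, 0, 21, 0.206, 0.133, 0, 0, 0, 21.5, 0.206, 0.133, 0, 0, 0, 21.5, 0.206, 0.133, 0, 0, 0, 21.5], claw=0.06, force=30)

```text
clock: 0.9
eef_pos: [442.5, -363.4, 205.0]
eef_rot: [-3.141, 0.0, 0.821]
wrist_force: [0.1, -0.3, 0.7]
finger_gap: 59.7
finger_force: 0.0
```

```bash
python3 - <<'E'
from h import *
c=get_calibration('wrist'); s=manip.read_state(); p,d=camera('wrist'); np.savez('w1.npz',p=p,d=d,**c); save('w1',p)
print(s['clock'],s['eef_pos'],s['eef_rot'],s['wrist_force'],c['origin'],c['attitude'])
E
```

```text
0.9 [ 442.47269858 -363.35001881  205.01575968] [-3.14074934e+00  1.77359701e-04  8.20649992e-01] [ 0.07444033 -0.30263859  0.70284517] [ 494.47919913 -308.35021021  383.89803284] [ 2.87581351e+00  2.12249272e-03 -7.50068149e-01]
```

View pics/w1.png

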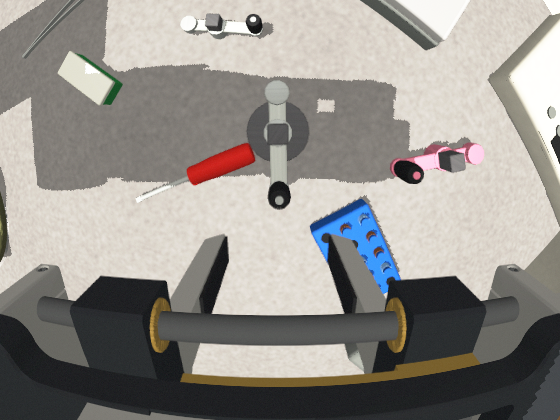

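The wrist picture shows the crank from above: boss centre about (278,132), counterweight (277,92), handle top (279,196). It is nearly aligned with the fingers.

```bash
cat >> h.py <<'E'
def fish(c,uv,h):
    M=R.from_euler('xyz',c['attitude']).as_matrix(); uv=np.atleast_2d(np.float64(uv))
    x=(uv[:,0]-c['cx'])/c['fx']; y=(uv[:,1]-c['cy'])/c['fy']; t=np.hypot(x,y)+1e-12
    r=np.c_[x/t*np.sin(t),y/t*np.sin(t),np.cos(t)]@M.T
    return c['origin']+r*((h-c['origin'][2])/r[:,2:3])
E
python3 - <<'E'
from h import *
z=np.load('w1.npz'); p=z['p'].astype(int)
g=p.mean(2)
for v in range(116,150,2): print(v,*['%3d'%g[v,u] for u in range(258,300,2)])
# arm edges: bright cols
for v in list(range(106,118,3))+list(range(148,178,4)):
    u=np.arange(262,296); m=g[v,262:296]>140; print(v, u[m].min() if m.any() else None,u[m].max() if m.any() else None, fish(z,[[(u[m].min()+u[m].max())/2,v]],45)[0,:2].round(1) if m.any() else '')
print(fish(z,[[278,132]],77),fish(z,[[279,197]],91),fish(z,[[277,92]],52))
E
```

```text
116  86  87  85  84  86  93 183 186 186 185 190 185 182 178  87  85  84  84  84  84  83
118  87  84  85  86  86  91 181 185 185 184 189 184 183 181  85  85  85  84  83  82  84
120  85  83  84  84  85  90 181 175 176 179 181 178 178 163  87  82  83  83  81  81  84
122  83  83  85  87  86 114 172 180 179 179 180 182 180 165 149  87  83  83  82  83  84
124  85  85  85  83 123 110  88  83  72  72  74  70  72  73  89 158  85  84  85  84  86
126  83  83  85  84 145  80  85  87  85  86  85  89  90  88  85 121 108  82  80  82  81
128  85  85  86 131 152  80  87  85  85  86  86  88  88  87  84 116 162  84  82  82  84
130  84  83  83 155 173  76  86  85  86  85  89  87  87  86  84 116 174  80  80  81  82
132  87  87  87 155 175  79  85  85  84  84  87  85  85  81  84 119 173  86  85  85  85
134  86  83  83 153 170  74  85  87  83  89  86  85  83  84  84 117 170  81  87  84  85
136  84  82  83 144 171  75  86  82  85  87  84  83  81  84  85 116 166  82  84  82  81
138  85  83  82 104 172  78  83  84  87  86  82  81  84  84  87 115 143  79  79  82  81
140  87  86  85  84 142  81  82  85  85  83 
[... 169 characters left out ...]
93  92  93  94  94  99  88  80  83  83  82  82  81
146  85  84  84  84  86  86 159 177 179 162 159 167 179 180 127  83  83  81  83  81  83
148  85  86  85  87  83  86 159 191 186 187 187 189 182 180 128  83  83  85  84  82  82
106 269 285 [ 501.9 -298.4]
109 269 285 [ 499.8 -300.7]
112 269 285 [ 497.6 -303. ]
115 269 285 [ 495.5 -305.3]
148 270 285 [ 472.4 -330.9]
152 270 286 [ 469.9 -334.3]
156 270 286 [ 467.  -337.4]
160 270 286 [ 464.1 -340.5]
164 270 286 [ 461.2 -343.6]
168 270 286 [ 458.3 -346.7]
172 271 286 [ 455.8 -350.2]
176 262 286 [ 449.4 -350.1]
[[ 485.15443888 -317.95834745   77.        ]] [[ 445.38130321 -362.04565638   91.        ]] [[ 511.53181415 -288.13750875   52.        ]]
```

Emit:
jog_arm(plan=[0.0, 0.045, 0.01, 0, 0, -4, 0.01, 0.09, 0.02, 0, 0, -8, 0.02, 0.13, 0.025, 0, 0, -12, 0.025, 0.175, 0.025, 0, 0, -16, 0.03, 0.215, 0.025, 0, 0, -20, 0.035, 0.26, 0.025, 0, 0, -24, 0.035, 0.3, 0.025, 0, 0, -28, 0.04, 0.345, 0.025, 0, 0, -32, 0.04, 0.375, 0.025, 0, 0, -36, 0.04, 0.393, 0.025, 0, 0, -40, 0.04, 0.393, 0.025, 0, 0, -40, 0.04, 0.393, 0.025, 0, 0, -40, 0.04, 0.393, 0.025, 0, 0, -40])

```text
clock: 2.25
eef_pos: [482.6, 28.2, 230.5]
eef_rot: [3.141, -0.0, 0.122]
wrist_force: [0.7, 0.6, -1.0]
finger_gap: 60.1
finger_force: 0.0
```

```bash
python3 - <<'E'
from h import *
c=get_calibration('wrist'); s=manip.read_state(); p,d=camera('wrist'); np.savez('w2.npz',p=p,d=d,**c); save('w2',p)
print(s['clock'],s['eef_pos'],s['eef_rot'],c['origin'])
E
```

```text
2.25 [482.62687586  28.21715954 230.46278275] [ 3.14139717e+00 -3.34483436e-05  1.21590369e-01] [558.17058312  36.83119185 409.3299065 ]
```

View pics/w2.png

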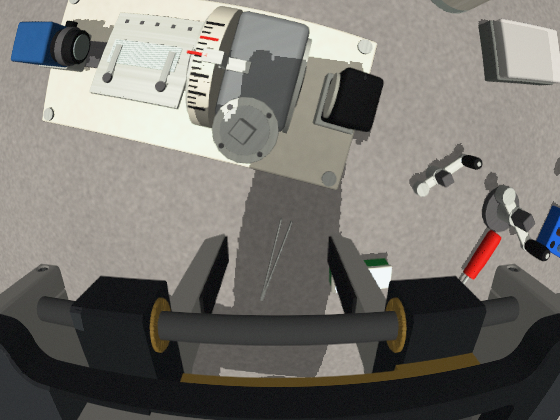

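The wrist picture shows the flange centre about (245,130) with the square at (243,131), rotated like a diamond. I'll measure it on an enlarged crop.

```bash
python3 - <<'E'
from h import *
z=np.load('w2.npz'); p=z['p']
cr=p[90:170,200:290]; save('w2c',cv2.resize(cr,None,fx=7,fy=7,interpolation=cv2.INTER_CUBIC))
E
```

```text
(no output)
```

View pics/w2c.png

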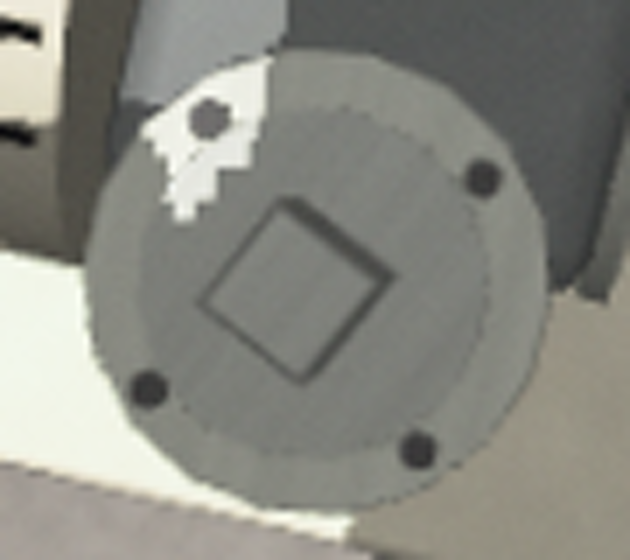

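The crop shows the square's top face corners at crop pixels (207,300), (300,375), (378,283), (283,207) and the flange circle centred about (313,281).

```bash
python3 - <<'E'
from h import *
z=np.load('w2.npz'); f=lambda a:(np.array(a,float)+.5)/7-.5+[200,90]
for C,h in [([(207,300),(300,375),(378,283),(283,207)],177),([(198,300),(302,384),(397,275),(288,196)],175.7)]:
    q=fish(z,f(C),h)[:,:2]; print(q.round(1),q.mean(0))
    e=np.roll(q,-1,0)-q; print(np.degrees(np.arctan2(e[:,1],e[:,0])).round(1)%90,np.hypot(*e.T))
print('flange',fish(z,f([(313,281)]),155),fish(z,f([(137,281),(490,281),(313,107),(313,455)]),155).round(1),'tower',fish(z,f([(316,279)]),152))
w=np.load('w1.npz'); print('boss',fish(w,[[277.5,134.5]],77))
# shaft via the top camera
c=get_calibration('top');print(toheight(c,[[167.2,234.6]],155))
E
```

```text
[[543.8  70.1]
 [537.1  59.7]
 [547.4  52.8]
 [554.1  63.4]] [545.6195099   61.51149963]
[57.2 56.1 57.4 56.7] [12.32992432 12.36492316 12.46418486 12.30303624]
[[543.7  71.2]
 [536.1  59.6]
 [548.4  51.1]
 [555.3  63.1]] [545.85266464  61.25089014]
[57.1 55.4 60.2 55.1] [13.87994623 14.89988067 13.85238106 14.16480342]
flange [[545.82019455  61.60575248 155.        ]] [[543.8  81.4 155. ]
 [548.   42.  155. ]
 [565.2  63.8 155. ]
 [526.3  59.5 155. ]] tower [[545.93631176  61.58502488 152.        ]]
boss [[ 483.19960713 -319.36912303   77.        ]]
[[543.54513119  59.66833676 155.        ]]
```

Emit:
jog_arm(plan=[0, -0.045, 0, 0, 0, 6, 0, -0.09, 0, 0, 0, 12, 0, -0.135, 0, 0, 0, 18, 0, -0.18, -0.01, 0, 0, 24, 0, -0.225, -0.02, 0, 0, 30, 0, -0.265, -0.045, 0, 0, 35, 0.001, -0.3, -0.07, 0, 0, 39, 0.001, -0.33, -0.09, 0, 0, 41, 0.001, -0.3475, -0.12, 0, 0, 41.3, 0.001, -0.3475, -0.14, 0, 0, 41.3, 0.001, -0.3475, -0.16, 0, 0, 41.3, 0.001, -0.3475, -0.175, 0, 0, 41.3, 0.001, -0.3475, -0.182, 0, 0, 41.3, 0.001, -0.3475, -0.182, 0, 0, 41.3, 0.001, -0.3475, -0.182, 0, 0, 41.3], claw=0.048)

```text
clock: 3.8
eef_pos: [484.0, -318.3, 49.3]
eef_rot: [3.14, -0.0, 0.843]
wrist_force: [0.9, -0.7, -0.2]
finger_gap: 47.9
finger_force: 0.0
```

Emit:
jog_arm(plan=[0, 0, 0, 0, 0, 0, 0, 0, 0, 0, 0, 0, 0, 0, 0, 0, 0, 0, 0, 0, 0, 0, 0, 0], claw=0.01, force=25)

```text
clock: 4.2
eef_pos: [483.8, -318.0, 48.7]
eef_rot: [3.141, -0.0, 0.843]
wrist_force: [-4.1, 2.6, -3.0]
finger_gap: 20.0
finger_force: 24.9
```

Emit:
jog_arm(plan=[0, 0, 0.015, 0, 0, 0, 0, 0, 0.035, 0, 0, 0, 0, 0, 0.065, 0, 0, 0, 0.003, 0.02, 0.1, 0, 0, 1, 0.01, 0.055, 0.13, 0, 0, 2, 0.016, 0.095, 0.155, 0, 0, 3, 0.022, 0.135, 0.175, 0, 0, 4, 0.029, 0.175, 0.1765, 0, 0, 5, 0.036, 0.215, 0.1765, 0, 0, 6, 0.043, 0.255, 0.1765, 0, 0, 7, 0.05, 0.295, 0.1765, 0, 0, 8, 0.055, 0.33, 0.1765, 0, 0, 8.6, 0.06, 0.36, 0.1765, 0, 0, 8.6, 0.062, 0.375, 0.1765, 0, 0, 8.6, 0.0624, 0.3804, 0.1765, 0, 0, 8.6, 0.0624, 0.3804, 0.1765, 0, 0, 8.6, 0.0624, 0.3804, 0.1765, 0, 0, 8.6, 0.0624, 0.3804, 0.1765, 0, 0, 8.6])

```text
clock: 6.0
eef_pos: [546.0, 61.4, 225.1]
eef_rot: [3.142, 0.0, 0.992]
wrist_force: [-0.0, -0.1, -3.1]
finger_gap: 19.8
finger_force: 25.0
```

```bash
python3 - <<'E'
from h import *
c=get_calibration('wrist'); s=manip.read_state(); p,d=camera('wrist'); np.savez('w3.npz',p=p,d=d,**c)
print(s['clock'],s['eef_pos'],s['eef_rot'],s['wrist_force'],s['moment'],s['finger_gap'],s['joints'])
a,_=camera('side');
q=cv2.resize(p[100:400,130:430],(400,400)); b=cv2.resize(a[225:325,180:280],(400,400),interpolation=cv2.INTER_CUBIC)
save('m3',np.hstack([q,b]))
E
```

```text
6.0 [546.00574619  61.35573766 225.05606461] [3.14152485e+00 1.22422530e-04 9.91531358e-01] [-0.0191631  -0.11339662 -3.1088492 ] [ 0.01220815  0.00403434 -0.0041057 ] 19.7509441174421 [ 4.53087557e-02  2.84111170e-01  1.49532456e+00 -1.42038780e-04
  1.36217350e+00  6.24603140e-01]
```

View pics/m3.png

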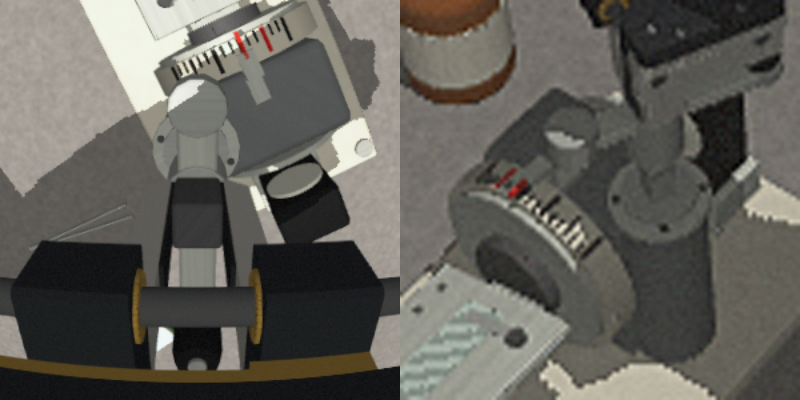

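The picture shows the crank held level in the fingers over the tower, with the flange visible below it. The side view agrees.

Emit:
jog_arm(plan=[0, 0, -0.003, 0, 0, 0, 0, 0, -0.003, 0, 0, 0])

```text
clock: 6.3
eef_pos: [545.9, 62.2, 221.4]
eef_rot: [-3.141, 0.0, 0.993]
wrist_force: [0.1, -0.1, -3.6]
finger_gap: 20.0
finger_force: 25.0
```

```bash
python3 - <<'E'
from h import *
s=manip.read_state(); print(s['clock'],s['eef_pos'],s['eef_rot'],s['wrist_force'],s['qd'])
z=np.load('w3.npz'); p=z['p'].astype(int); g=p.mean(2)
for v in range(228,292,3): print(v,*['%3d'%g[v,u] for u in range(252,304,3)])
print(z['origin'])
for uv in [(277.8,269.5),(277.8,250),(277.8,285)]: print(fish(z,[uv],253.3))
E
```

```text
6.3 [545.8725765   62.18044308 221.43156035] [-3.14099443e+00  4.38597032e-04  9.92563003e-01] [ 0.06018151 -0.06252024 -3.61213548] [ 4.67401619e-03 -2.56279248e-03 -7.40086652e-03  9.85771226e-05
  6.82917017e-03 -2.47855846e-03]
228 133 133  74  76  98 120 123 122 121 121 122 125 122  94  78  74 128 125
231 118 129  76  96 120 121 120 121 121 124 123 122 121 120 105  72 109  72
234  89  92  97 113  38  37  39  38  36  37  38  39  37  40 104 107  94 138
237  89  91  50  34  37  37  39  38  35  39  35  35  41  39  38  39  90  89
240  90  88  38  33  36  39  39  33  38  38  37  37  37  37  38  20  89  88
243  91  89  27  37  38  37  37  35  36  37  38  40  39  39  33  17  91  88
246  91  91  17  35  36  38  39  38  34  40  39  37  40  38  39  16  91  90
249  92  89  17  36  38  38  38  38  38  38  38  39  38  42  41  18  91  93
252  89  78  17  40  40  44  44  42  42  42  43  38  42  42  41  19  84  93
255  92  55  23  54  55  57  55  54  55  55  56  56  56  57  53  26  53  90
258  92  47  22  55  57  57  55  57  56  56  56  57  57  58  56  22  34  90
261  92  26  25  54  58  56  55 
[... 273 characters left out ...]
73  71  13   9  52  54  56  55  58  58  58  57  54  54  56  54  20  11  63
276  55  17  19  52  60  55  59  57  55  55  55  56  58  59  54  18  17  44
279  31  16  16  54  54  56  56  57  57  56  54  57  57  58  54  17   9  33
282  23  19  11  50  57  56  58  59  55  55  58  58  59  56  51  19  13  18
285  17  17  38  65  50  51  49  49  50  52  48  51  50  49  70  77  17  19
288  18  18  85 159 132 133 130 132 130 133 131 129 128 116 160 112  12  20
291  17  13 109 160 131 133 131 134 131 133 135 132 125 115 163 129  14  17
[587.65705349 124.47458464 403.91367328]
[[546.10594786  61.10628537 253.3       ]]
[[552.12408165  70.31273173 253.3       ]]
[[541.05902007  53.38523652 253.3       ]]
```

Emit:
jog_arm(plan=[0, -0.0003, -0.002, 0, 0, 0, 0, -0.0003, -0.004, 0, 0, 0, 0, -0.0003, -0.006, 0, 0, 0, 0, -0.0003, -0.008, 0, 0, 0, 0, -0.0003, -0.009, 0, 0, 0, 0, -0.0003, -0.009, 0, 0, 0])

```text
clock: 6.9
eef_pos: [546.0, 62.1, 212.8]
eef_rot: [-3.141, 0.0, 0.993]
wrist_force: [0.1, -0.3, -3.1]
finger_gap: 19.7
finger_force: 25.0
```

Emit:
jog_arm(plan=[0, 0, -0.0007, 0, 0, 0, 0, 0, -0.0014, 0, 0, 0, 0, 0, -0.002, 0, 0, 0, 0, 0, -0.002, 0, 0, 0])

```text
clock: 7.3
eef_pos: [546.0, 62.1, 210.9]
eef_rot: [-3.141, 0.0, 0.993]
wrist_force: [-0.5, -1.2, -3.6]
finger_gap: 20.2
finger_force: 25.0
```

Emit:
jog_arm(plan=[0, 0, -0.001, 0, 0, 0, 0, 0, -0.002, 0, 0, 0, 0, 0, -0.003, 0, 0, 0, 0, 0, -0.003, 0, 0, 0])

```text
clock: 7.7
eef_pos: [546.0, 62.1, 207.8]
eef_rot: [-3.141, 0.0, 0.993]
wrist_force: [-0.5, 0.2, -3.5]
finger_gap: 19.8
finger_force: 25.0
```

Emit:
jog_arm(plan=[0, 0, -0.002, 0, 0, 0, 0, 0, -0.004, 0, 0, 0, 0, 0, -0.006, 0, 0, 0, 0, 0, -0.008, 0, 0, 0, 0, 0, -0.01, 0, 0, 0, 0, 0, -0.012, 0, 0, 0, 0, 0, -0.013, 0, 0, 0, 0, 0, -0.013, 0, 0, 0])

```text
clock: 8.5
eef_pos: [546.0, 62.1, 194.7]
eef_rot: [-3.141, 0.0, 0.993]
wrist_force: [-0.0, -0.1, -4.9]
finger_gap: 19.7
finger_force: 25.0
```

Emit:
jog_arm(plan=[0, 0, -0.001, 0, 0, 0, 0, 0, -0.002, 0, 0, 0, 0, 0, -0.0025, 0, 0, 0, 0, 0, -0.0025, 0, 0, 0])

```text
clock: 8.9
eef_pos: [546.0, 62.1, 192.4]
eef_rot: [-3.141, 0.0, 0.993]
wrist_force: [-0.6, 1.8, -3.9]
finger_gap: 19.7
finger_force: 25.0
```

Emit:
jog_arm(plan=[0, 0, -0.0005, 0, 0, 0, 0, 0, -0.001, 0, 0, 0, 0, 0, -0.001, 0, 0, 0])

```text
clock: 9.2
eef_pos: [546.1, 62.1, 191.6]
eef_rot: [3.141, -0.0, 0.993]
wrist_force: [-2.4, 1.3, -0.1]
finger_gap: 20.1
finger_force: 25.0
```

Emit:
jog_arm(plan=[0, 0, 0, 0, 0, 0, 0, 0, 0, 0, 0, 0, 0, 0, 0, 0, 0, 0, 0, 0, 0.02, 0, 0, 0, 0, 0, 0.05, 0, 0, 0, -0.006, -0.01, 0.057, 0, 0, 0, -0.02, -0.03, 0.057, 0, 0, 0, -0.033, -0.0506, 0.057, 0, 0, 0, -0.033, -0.0506, 0.057, 0, 0, 0, -0.033, -0.0506, 0.045, 0, 0, 0, -0.033, -0.0506, 0.02, 0, 0, 0, -0.033, -0.0506, 0.0045, 0, 0, 0, -0.033, -0.0506, 0.0045, 0, 0, 0], claw=0.042)

```text
clock: 10.5
eef_pos: [512.2, 12.2, 192.9]
eef_rot: [-3.138, 0.002, 0.993]
wrist_force: [0.6, 0.5, 0.2]
finger_gap: 42.1
finger_force: 0.0
```

Emit:
jog_arm(plan=[0, 0, 0, 0, 0, 0, 0, 0, 0, 0, 0, 0, 0, 0, 0, 0, 0, 0, 0, 0, 0, 0, 0, 0], claw=0.015, force=10)

```text
clock: 10.9
eef_pos: [513.3, 11.6, 196.5]
eef_rot: [3.141, -0.001, 0.993]
wrist_force: [0.4, 0.2, 0.7]
finger_gap: 21.5
finger_force: 10.0
```

```bash
python3 - <<'E'
from h import *
c=get_calibration('wrist'); s=manip.read_state(); p,d=camera('wrist'); np.savez('w4.npz',p=p,d=d,**c)
print(s['clock'],s['eef_pos'],s['eef_rot'],s['wrist_force'],s['moment'],s['finger_gap'])
a,_=camera('side');
q=cv2.resize(p[100:400,130:430],(400,400)); b=cv2.resize(a[225:325,180:280],(400,400),interpolation=cv2.INTER_CUBIC)
save('m4',np.hstack([q,b]))
t=np.radians(-123.1)
for k in range(1,31):
  a=t-np.radians(12*k); print(12*k,*(0.060*np.array([np.cos(a)-np.cos(t),np.sin(a)-np.sin(t)])).round(4),end=' | ')
E
```

```text
10.9 [513.33320463  11.56566454 196.51336445] [ 3.14062448e+00 -6.01695901e-04  9.92847967e-01] [0.37580608 0.18408641 0.73451138] [ 0.05926301 -0.13066989  0.00827349] 21.478465032608046
12 -0.0097 0.0079 | 24 -0.0176 0.0177 | 36 -0.0233 0.0289 | 48 -0.0265 0.041 | 60 -0.0271 0.0535 | 72 -0.0252 0.0659 | 84 -0.0206 0.0776 | 96 -0.0138 0.0881 | 108 -0.0049 0.097 | 120 0.0056 0.1038 | 132 0.0173 0.1082 | 144 0.0297 0.1102 | 156 0.0423 0.1095 | 168 0.0544 0.1062 | 180 0.0655 0.1005 | 192 0.0753 0.0926 | 204 0.0831 0.0829 | 216 0.0888 0.0717 | 228 0.092 0.0595 | 240 0.0927 0.047 | 252 0.0907 0.0346 | 264 0.0862 0.0229 | 276 0.0793 0.0124 | 288 0.0704 0.0036 | 300 0.0599 -0.0032 | 312 0.0482 -0.0077 | 324 0.0358 -0.0097 | 336 0.0233 -0.009 | 348 0.0112 -0.0057 | 360 0.0 -0.0 |
```

View pics/m4.png

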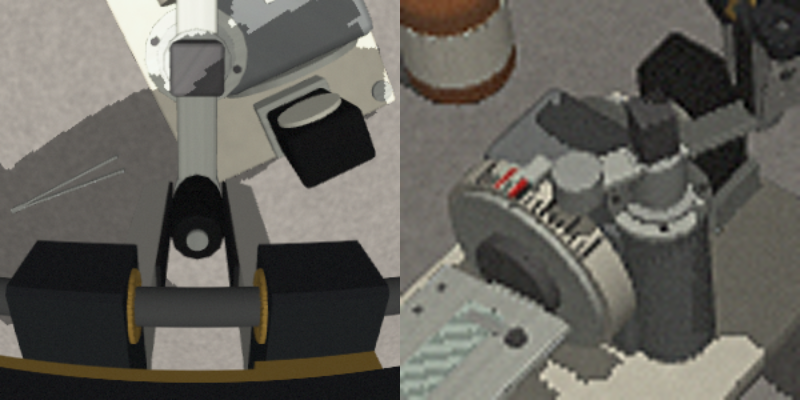

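The crank is home on the flange in both views, and the fingers hold the black handle. A short arc comes first, to feel the load.

Emit:
jog_arm(plan=[-0.0049, 0.0037, 0, 0, 0, 0, -0.0097, 0.0079, 0, 0, 0, 0, -0.0176, 0.0177, 0, 0, 0, 0, -0.0233, 0.0289, 0, 0, 0, 0, -0.0265, 0.041, 0, 0, 0, 0])

```text
clock: 11.5
eef_pos: [486.0, 53.4, 196.2]
eef_rot: [3.141, -0.0, 0.993]
wrist_force: [5.6, -1.1, 1.3]
finger_gap: 21.7
finger_force: 10.0
```

```bash
python3 - <<'E'
from h import *
s=manip.read_state(); print({k:s[k] for k in ['clock','eef_pos','wrist_force','moment','finger_gap','finger_force']})
E
```

```text
{'clock': 11.5, 'eef_pos': array([485.97580455,  53.43070983, 196.23036309]), 'wrist_force': array([ 5.6350689 , -1.09098561,  1.26802614]), 'moment': array([-0.40701192, -1.39980779,  0.02068988]), 'finger_gap': 21.72777595762163, 'finger_force': 10.008452162146568}
```

Emit:
jog_arm(plan=[-0.0006, 0.0125, 0, 0, 0, 0, 0.0013, 0.0249, 0, 0, 0, 0, 0.0059, 0.0366, 0, 0, 0, 0, 0.0127, 0.0471, 0, 0, 0, 0, 0.0216, 0.056, 0, 0, 0, 0, 0.0321, 0.0628, 0, 0, 0, 0, 0.0438, 0.0672, 0, 0, 0, 0, 0.0562, 0.0692, 0, 0, 0, 0, 0.0688, 0.0685, 0, 0, 0, 0, 0.0809, 0.0652, 0, 0, 0, 0])

```text
clock: 12.5
eef_pos: [567.5, 119.4, 195.9]
eef_rot: [-3.14, -0.0, 0.994]
wrist_force: [-2.8, -0.1, 5.9]
finger_gap: 21.6
finger_force: 10.0
```

Emit:
jog_arm(plan=[0.0111, -0.0057, 0, 0, 0, 0, 0.0209, -0.0136, 0, 0, 0, 0, 0.0287, -0.0233, 0, 0, 0, 0, 0.0344, -0.0345, 0, 0, 0, 0, 0.0376, -0.0467, 0, 0, 0, 0, 0.0383, -0.0592, 0, 0, 0, 0, 0.0363, -0.0716, 0, 0, 0, 0, 0.0318, -0.0833, 0, 0, 0, 0, 0.0249, -0.0938, 0, 0, 0, 0, 0.016, -0.1026, 0, 0, 0, 0, 0.0055, -0.1094, 0, 0, 0, 0, -0.0062, -0.1139, 0, 0, 0, 0, -0.0186, -0.1159, 0, 0, 0, 0, -0.0311, -0.1152, 0, 0, 0, 0, -0.0432, -0.1119, 0, 0, 0, 0, -0.0544, -0.1062, 0, 0, 0, 0, -0.0641, -0.0983, 0, 0, 0, 0, -0.072, -0.0885, 0, 0, 0, 0, -0.0777, -0.0773, 0, 0, 0, 0, -0.0809, -0.0652, 0, 0, 0, 0])

```text
clock: 14.5
eef_pos: [486.2, 53.6, 196.0]
eef_rot: [-3.141, 0.0, 0.993]
wrist_force: [3.1, -2.8, 2.5]
finger_gap: 22.1
finger_force: 10.0
```

```bash
python3 - <<'E'
from h import *
s=manip.read_state(); print({k:s[k] for k in ['clock','eef_pos','wrist_force','moment','finger_gap','finger_force']})
a,_=camera('side'); a=a[215:335,170:290]
p,_=camera('wrist')
save('m5',np.hstack([cv2.resize(p[50:400,105:455],(400,400)),cv2.resize(a,(400,400),interpolation=cv2.INTER_CUBIC)]))
E
```

```text
{'clock': 14.5, 'eef_pos': array([486.16803466,  53.56531983, 196.02713498]), 'wrist_force': array([ 3.08310245, -2.7607422 ,  2.48548879]), 'moment': array([-0.55426399, -0.97379584, -0.01492504]), 'finger_gap': 22.10623656021302, 'finger_force': 10.01161515712738}
```

View pics/m5.png

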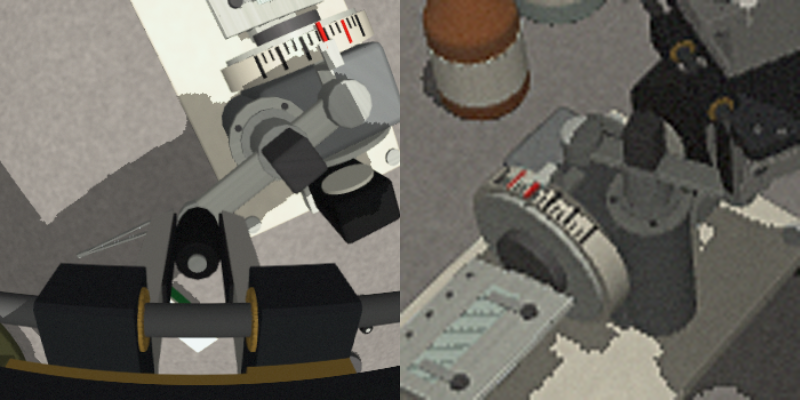

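The wrist view shows the crank turned with the handle held. The drum lines have moved on a little under the pointer, so winding continues.

Emit:
jog_arm(plan=[-0.0006, 0.0125, 0, 0, 0, 0, 0.0013, 0.0249, 0, 0, 0, 0, 0.0059, 0.0366, 0, 0, 0, 0, 0.0127, 0.0471, 0, 0, 0, 0, 0.0216, 0.056, 0, 0, 0, 0, 0.0321, 0.0628, 0, 0, 0, 0, 0.0438, 0.0672, 0, 0, 0, 0, 0.0562, 0.0692, 0, 0, 0, 0, 0.0688, 0.0685, 0, 0, 0, 0, 0.0809, 0.0652, 0, 0, 0, 0, 0.092, 0.0595, 0, 0, 0, 0, 0.1018, 0.0516, 0, 0, 0, 0, 0.1096, 0.0419, 0, 0, 0, 0, 0.1153, 0.0307, 0, 0, 0, 0, 0.1185, 0.0185, 0, 0, 0, 0, 0.1192, 0.006, 0, 0, 0, 0, 0.1172, -0.0064, 0, 0, 0, 0, 0.1127, -0.0181, 0, 0, 0, 0, 0.1058, -0.0286, 0, 0, 0, 0, 0.0969, -0.0374, 0, 0, 0, 0])

```text
clock: 16.6
eef_pos: [583.6, 15.4, 195.8]
eef_rot: [-3.141, -0.001, 0.993]
wrist_force: [0.7, 2.8, 4.3]
finger_gap: 21.8
finger_force: 10.0
```

Emit:
jog_arm(plan=[-0.0105, -0.0068, 0, 0, 0, 0, -0.0222, -0.0113, 0, 0, 0, 0, -0.0346, -0.0133, 0, 0, 0, 0, -0.0471, -0.0126, 0, 0, 0, 0, -0.0592, -0.0093, 0, 0, 0, 0, -0.0704, -0.0036, 0, 0, 0, 0, -0.0801, 0.0043, 0, 0, 0, 0, -0.088, 0.0141, 0, 0, 0, 0, -0.0937, 0.0253, 0, 0, 0, 0, -0.0969, 0.0374, 0, 0, 0, 0, -0.0975, 0.0499, 0, 0, 0, 0, -0.0956, 0.0623, 0, 0, 0, 0, -0.091, 0.074, 0, 0, 0, 0, -0.0842, 0.0845, 0, 0, 0, 0, -0.0753, 0.0934, 0, 0, 0, 0, -0.0648, 0.1002, 0, 0, 0, 0, -0.0531, 0.1046, 0, 0, 0, 0, -0.0407, 0.1066, 0, 0, 0, 0, -0.0281, 0.1059, 0, 0, 0, 0, -0.016, 0.1026, 0, 0, 0, 0])

```text
clock: 18.6
eef_pos: [568.2, 118.9, 195.7]
eef_rot: [-3.14, -0.0, 0.993]
wrist_force: [-4.0, -2.2, 3.4]
finger_gap: 21.7
finger_force: 10.0
```

Emit:
jog_arm(plan=[0.0111, -0.0057, 0, 0, 0, 0, 0.0209, -0.0136, 0, 0, 0, 0, 0.0287, -0.0233, 0, 0, 0, 0, 0.0344, -0.0345, 0, 0, 0, 0, 0.0376, -0.0467, 0, 0, 0, 0, 0.0383, -0.0592, 0, 0, 0, 0, 0.0363, -0.0716, 0, 0, 0, 0, 0.0318, -0.0833, 0, 0, 0, 0, 0.0249, -0.0938, 0, 0, 0, 0, 0.016, -0.1026, 0, 0, 0, 0, 0.0055, -0.1094, 0, 0, 0, 0, -0.0062, -0.1139, 0, 0, 0, 0, -0.0186, -0.1159, 0, 0, 0, 0, -0.0311, -0.1152, 0, 0, 0, 0, -0.0432, -0.1119, 0, 0, 0, 0, -0.0544, -0.1062, 0, 0, 0, 0, -0.0641, -0.0983, 0, 0, 0, 0, -0.072, -0.0885, 0, 0, 0, 0, -0.0777, -0.0773, 0, 0, 0, 0, -0.0809, -0.0652, 0, 0, 0, 0])

```text
clock: 20.6
eef_pos: [485.9, 52.5, 196.0]
eef_rot: [3.141, 0.001, 0.992]
wrist_force: [5.3, -1.7, -1.8]
finger_gap: 22.0
finger_force: 10.0
```

Emit:
jog_arm(plan=[-0.0006, 0.0125, 0, 0, 0, 0, 0.0013, 0.0249, 0, 0, 0, 0, 0.0059, 0.0366, 0, 0, 0, 0, 0.0127, 0.0471, 0, 0, 0, 0, 0.0216, 0.056, 0, 0, 0, 0, 0.0321, 0.0628, 0, 0, 0, 0, 0.0438, 0.0672, 0, 0, 0, 0, 0.0562, 0.0692, 0, 0, 0, 0, 0.0688, 0.0685, 0, 0, 0, 0, 0.0809, 0.0652, 0, 0, 0, 0, 0.092, 0.0595, 0, 0, 0, 0, 0.1018, 0.0516, 0, 0, 0, 0, 0.1096, 0.0419, 0, 0, 0, 0, 0.1153, 0.0307, 0, 0, 0, 0, 0.1185, 0.0185, 0, 0, 0, 0, 0.1192, 0.006, 0, 0, 0, 0, 0.1172, -0.0064, 0, 0, 0, 0, 0.1127, -0.0181, 0, 0, 0, 0, 0.1096, -0.0236, 0, 0, 0, 0, 0.1096, -0.0236, 0, 0, 0, 0])

```text
clock: 22.6
eef_pos: [595.4, 28.1, 195.9]
eef_rot: [-3.141, 0.0, 0.992]
wrist_force: [-1.4, 1.8, 0.1]
finger_gap: 22.0
finger_force: 10.0
```

```bash
python3 - <<'E'
from h import *
s=manip.read_state(); print({k:s[k] for k in ['clock','eef_pos','wrist_force','moment','finger_gap','finger_force']})
a,_=camera('side'); a=a[215:335,170:290]
c=get_calibration('wrist');p,d=camera('wrist'); np.savez('w6.npz',p=p,d=d,**c)
save('m6',np.hstack([cv2.resize(p[:400,0:400],(400,400)),cv2.resize(a,(400,400),interpolation=cv2.INTER_CUBIC)]))
E
```

```text
{'clock': 22.6, 'eef_pos': array([595.40166086,  28.07209192, 195.92536396]), 'wrist_force': array([-1.43873528,  1.81947452,  0.11591278]), 'moment': array([ 4.82701343e-01,  5.63216139e-01, -3.90198060e-04]), 'finger_gap': 21.96075499657924, 'finger_force': 10.00204548239708}
```

View pics/m6.png

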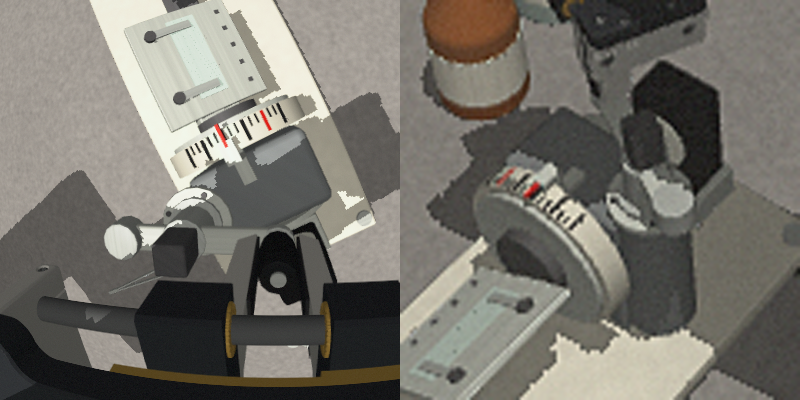

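The wrist view shows the red zero line now at (266,119), well past the red pointer at (221,134), and the handle at about -34°, which is 1351° of winding. I'll release and check the scale from above.

Emit:
jog_arm(plan=[0, 0, 0, 0, 0, 0, 0, 0, 0, 0, 0, 0, 0, 0, 0, 0, 0, 0, 0, 0, 0.015, 0, 0, 0, 0, 0, 0.04, 0, 0, 0, 0, 0, 0.07, 0, 0, 0, -0.03, -0.03, 0.08, 0, 0, -6, -0.06, -0.06, 0.08, 0, 0, -12, -0.08, -0.06, 0.08, 0, 0, -20, -0.08, -0.06, 0.08, 0, 0, -25, -0.08, -0.06, 0.08, 0, 0, -25, -0.08, -0.06, 0.08, 0, 0, -25], claw=0.04)

```text
clock: 23.9
eef_pos: [516.4, -31.0, 275.9]
eef_rot: [3.141, -0.0, 0.559]
wrist_force: [-1.0, -0.3, -1.0]
finger_gap: 40.0
finger_force: 0.0
```

```bash
python3 - <<'E'
from h import *
s=manip.read_state(); print({k:s[k] for k in ['clock','eef_pos','wrist_force']})
c=get_calibration('wrist');p,d=camera('wrist'); np.savez('w7.npz',p=p,d=d,**c)
hs=cv2.cvtColor(p,cv2.COLOR_RGB2HSV); m=((hs[...,0]<6)|(hs[...,0]>174))&(hs[...,1]>140)&(hs[...,2]>80); m[250:]=0
n,l,st,ce=cv2.connectedComponentsWithStats(m.astype(np.uint8)); k=[i for i in range(1,n) if st[i,4]>8]
print([(ce[i].round(1),st[i,4]) for i in k])
u,v=np.mean([ce[i] for i in k],0).astype(int)
cr=p[max(v-60,0):max(v-60,0)+120,max(u-80,0):max(u-80,0)+160]; print(u,v)
save('m7',cv2.resize(cr,None,fx=5,fy=5,interpolation=cv2.INTER_CUBIC))
E
```

```text
{'clock': 23.9, 'eef_pos': array([516.38088287, -31.0269769 , 275.92816067]), 'wrist_force': array([-0.97870456, -0.25977345, -1.03678172])}
[(array([226.1,  27.5]), np.int32(28)), (array([198.3,  44.7]), np.int32(27))]
212 36
```

View pics/m7.png

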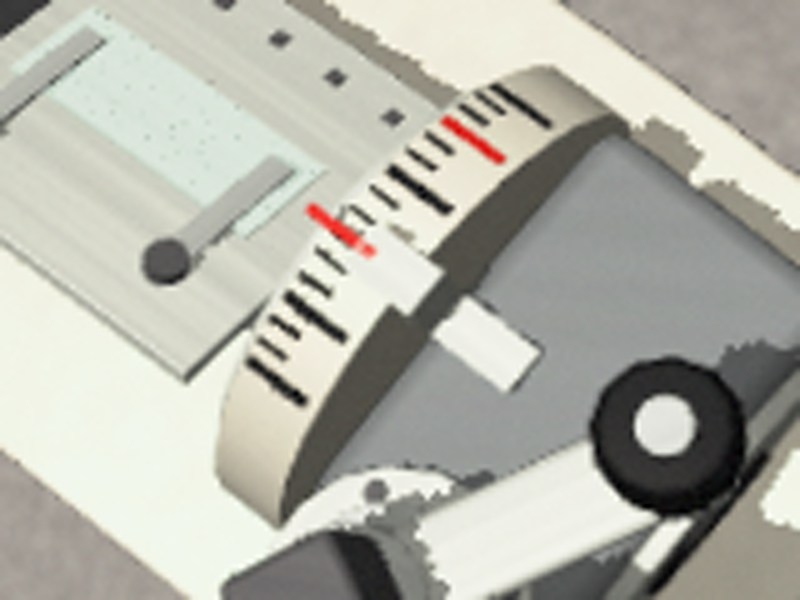

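The crop shows the red pointer covering the 30° line: the 15° long line and its two short lines lie on one side, two short lines and the 45° line on the other. One last check that the boss is at home height, then I'll hand it in.

```bash
python3 - <<'E'
from h import *
c=get_calibration('top'); p,d=camera('top'); P=cloud(c,d)
Q=P[np.hypot(P[...,0]-546,P[...,1]-62)<8]; z=np.median(Q[:,2]); print(len(Q),np.percentile(Q[:,2],[5,50,95]))
c=get_calibration('side'); p,d=camera('side'); P=cloud(c,d)
Q=P[np.hypot(P[...,0]-546,P[...,1]-62)<8]; print(len(Q),np.percentile(Q[:,2],[5,50,95]),Q[Q[:,2]>214].mean(0))
if 214<np.percentile(Q[:,2],95)<225: print(manip.sign_off())
print(manip.read_state()['clock'])
E
```

```text
return _methods._mean(a, axis=axis, dtype=dtype,
  ret = ret.dtype.type(ret / rcount)
Traceback (most recent call last):
IndexError: index -1 is out of bounds for axis 0 with size 0
```

The arm blocks the top view, so I'll use the side camera alone.

```bash
python3 - <<'E'
from h import *
c=get_calibration('side'); p,d=camera('side'); P=cloud(c,d)
Q=P[np.hypot(P[...,0]-546,P[...,1]-62)<12]; print(len(Q),np.percentile(Q[:,2],[5,50,95]) if len(Q) else '')
q=Q[Q[:,2]>216]; print(len(q), q.mean(0) if len(q) else '')
if len(Q)>20 and 214<np.percentile(Q[:,2],95)<224: print(manip.sign_off())
E
```

```text
172 [189.46597538 214.8316276  221.4174443 ]
82 [545.40608486  62.92978759 219.56041134]
the job is handed in; nothing more can be done
None
```

I handed the job in with the crank home on the worm shaft and released; by my measurements the stage is at about 30°, after roughly 1351° of clockwise winding in about 24 s, and no verdict came back on hand-in.

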